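Index the decorating turntable to its hidden notch and lock it

TASK

A lacquered clock-dial blank is clamped on the blue decorating turntable, which has been left loose between two index notches; the notches are hidden under the head. Take the black wing knob and turn it slowly, feeling for the place where the drag dips and a notch pulls the wheel in, let it settle there, then push the brass lock post towards the wheel until the bolt is fully home, and leave everything alone. Be gentle: never drive the bolt hard against the wheel, keep off the fresh lacquer of the dial, and leave the other things on the bench where they stand.

Things in the scene. Friction and masses are not known exactly. Their poses are not given: they have to be found in the camera images.
- turntable: Fixed base of the turntable: a round grey cast housing, 188 mm across, 60 mm high, screwed to the bench. Origin on the wheel's upright axis, on the bench (z = 0); z up. Its +y axis points from the wheel's axis to the lock post; a foot arm 44 mm wide and 12 mm high runs that way to 180 mm from the axis.
- wheel: The wheel: a blue head 210 mm across, 62 to 74 mm above the bench; it turns either way about z with 0.1 N m of drag. Origin on its axis, 108 mm above the bench. Under it a hidden index ring, clamped at an unknown angle, has 4 slots a quarter turn apart; a spring ball in the base drops into them. At the start the next slot is 0.27 to 1.3 rad away either way.
- detent (a point): Point on the wheel's axis at the head's underside, 62 mm above the bench, turning with the wheel. The feel of a slot: from 0.08 rad before its centre the drag falls off and becomes a forward pull of 0.05 to 0.15 N m; past the centre the wheel at once resists with 0.25 to 0.4 N m, fading by 0.08 rad beyond. Let go within 0.03 rad of the centre, it settles there by itself.
- wing (a point): Centre of the black wing knob on the wheel's axis, 108 mm above the bench, fixed to the wheel. The wing is an upright bar 56 mm long along this x axis, 14 mm thick along y, 28 mm high (94 to 122 mm above the bench), on a neck 20 mm across with a brass washer below.
- dial (a point): The freshly lacquered dial blank: a red marbled disc, 160 mm across and 5 mm thick, clamped flat on the blue head; its upper face is 79 mm above the bench, 15 mm below the wing. This point is the centre of its upper face. It must not be touched.
- bolt: Lock bolt: a level 8 mm steel rod, 47 mm above the bench, sliding along the base's y; a round brass thumb post, 16 to 19 mm across, stands at its outer end, 38 to 87 mm above the bench. Origin on the post's axis, 66 mm above the bench. At the start the post is 155 to 159 mm from the wheel's axis, fully home 135 mm, at a stop.
- rod_tip (a point): Inner end of the bolt's rod, inside the base, 75 mm from the post's axis towards the wheel. The bolt slides with 2.5 N of friction and stays where it is left. If no slot faces it, the rod meets the solid ring and stops with the post 150 mm from the wheel's axis; into a slot it runs home, with 1 mm to spare either side.
- tumbler: Bystander: an empty glass tumbler, 66 mm across, 85 mm high; origin under its centre.
- red_jar: Bystander: a small red lacquer jar with a black cap, 48 mm across, 55 mm high; origin under its centre.
- gold_jar: Bystander: a small gold lacquer jar with a black cap, 48 mm across, 55 mm high; origin under its centre.
- paint_tube: Bystander: a blue and silver paint tube lying along its x, 105 mm long, 26 mm thick; origin under its middle.
- flat_brush: Bystander: a flat brush with a wooden handle, lying along its x, 200 mm long, 20 mm thick; origin under its middle.
- spatula: Bystander: a white plastic spatula lying along its x, 185 mm long, 8 mm thick; origin under its middle.
- sanding_block: Bystander: a cork sanding block, 100 x 55 x 28 mm; origin under its centre.

How it is judged:
At the end, for the whole second after the job is handed in: The bolt is home in a slot of the index ring: its post within 3.5 mm of its stop (less than 138.5 mm from the wheel's axis), the wheel and the bolt at rest (y of bolt in the frame of turntable below 0.1385 m and angular speed of wheel below 0.05 rad/s and linear speed of bolt below 0.005 m/s); the robot touches nothing.
It fails at once if the bolt driven hard against the wheel's index ring (more than 35 N) (contact force between bolt and wheel above 35 N).
It fails at once if the fresh lacquer of the dial touched by the robot (more than 0.5 N) (contact force between wheel_c4 and the fingers above 0.5 N or contact force between wheel_c4 and the arm above 0.5 N).
It fails at once if the wheel spun instead of turned slowly (faster than 3 rad/s) (angular speed of wheel above 3 rad/s).
It fails at once if one of the other things on the bench moved by more than 30 mm (distance of any of tumbler, red_jar, gold_jar, paint_tube, flat_brush, spatula, sanding_block from where it was at the start of the episode above 0.03 m).
It also fails if it takes over 67 s, if anything falls off the work surface, if the arm or the gripper's body presses on something with over 40 N, if the wrist force passes 120 N, or if a joint passes its speed limit or range.

ROBOT

A 7-joint arm with a two-finger parallel gripper is mounted at the origin on the work surface. World frame = base frame: x ahead of the robot, y to its left, z up, the work surface at z = 0. Lengths are in m, angles in rad, forces in N, time in s.
With the tool pointing down it reaches from about 0.425 to 0.875 m from the base axis. Payload 4.7 kg.
Tool frame: the origin (TCP) lies midway between the tips of the shut fingers; the grasp point (between the pads) lies 19 mm behind it; x points along the fingers, z is the direction in which the jaws open and shut, and the axes are right-handed (so a half turn about x gives the same grasp; the last joint's range is limited). The gripper opens to 87 mm and grips with 3 to 60 N. Pads are 19 mm wide; open, the fingers measure 117 mm over their backs; the gripper's body (75 mm by 190 mm) begins 51 mm behind the grasp point.
Start: joints at [1.231, 0.321, -0.07, 1.45, 0.023, 1.371, -0.057], TCP at [0.225, -0.61, 0.223] pointing down, gripper open.
Joint ranges: [-2.86, 2.86], [-0.3, 2.09], [-1.38, 1.24], [0.06, 2.45], [-1.56, 4.7], [0.09, 2.05], [-2.69, 2.69]. Speed limits (rad/s): [2.57, 2.57, 3.14, 3.14, 3.14, 3.14, 3.14].

INTERFACE

Orientations are given as a rotation vector (axis times angle).
In Python, from bench import ctrl gives the robot as it stands.
- The arm moves only by the shell command python3 -m pendant 'ROWS' [OPENING] [FORCE]. ROWS is JSON, a list of rows, each an object with "travel": the shift along the tool's x, y, z in m, a list of three; "twist": the turn about the tool's x in rad. In form: [{"travel": [x, y, z], "twist": twist}, ...]. A call has 1 to 10 rows; each row is the pose to reach, as a shift and turn from the pose measured when the call began, along the tool's axes at that moment; what a row does not reach only later rows make up. A row lasts 1/8 s, in which the tool goes at most 62.5 mm and 10.7 degrees, less where a joint would pass 70% of its speed; a pose out of reach is approached as far as the arm can. A call with a gripper value outside its range is refused whole. OPENING is the opening, from -1 (shut) to 1 (fully open), so that 0 is half open, set as the call begins (- or left out, the last holds). The fingers move at their own pace and stop on an object; FORCE is the grip in N (left out, the last holds). Time passes only in rows, so rows that repeat a pose let the fingers close. It gives the time, the measured TCP pose, the force and the opening at its end, in the units of the state.
- ctrl.get_state(): the state, without advancing time (a new reading comes with each control period).
- ctrl.get_image(name): name is "scene" or "top" or "wrist"; returns the picture (480x640x3 uint8, red, green, blue); there is no depth.
- ctrl.camera_model(name): a dict with "K" (3x3 intrinsics, pixels), "rvec" (rotation vector, rad) and "tvec" (3), from world to camera coordinates, as OpenCV has them; the wrist camera has in their place "T_tool_cam" (4x4, takes a point from camera to tool coordinates, whose origin is the TCP and whose axes are the tool frame's). Camera axes: x right, y down, z forward; pixel columns grow to the right and rows downward; lengths in m; the calibration is good to about 2 mm. A picture is of the moment at which its call begins: read the wrist's pose just before it. camera_model takes no time and is no camera call.
- ctrl.close_job(): hands the job in, once; it reports no verdict.
The state is a dict: "time": time; "joint_positions": joint angles; "qd": joint speeds; "joint_torque": joint torques, N m; "position": TCP position; "tool_rot": TCP orientation; "ft_force": force on the tool from outside, world axes, zero at the start; "torque": the same for the moment, N m; "grip_width": opening from 0.0 (shut) to 1.0 (fully open).
Only numpy, scipy, OpenCV 4.12 (cv2) and the standard library are available. Lean on these libraries where they do the work, as an engineer would, in place of code of your own. Each camera call takes 0.05 s, during which the arm holds its last target.

## Working session

There is one attempt and no reset: what is moved stays moved. The work goes in short steps, Python scripts to look and compute and a shell command to move; the robot and the scene stay as the last step left them, time stands still between calls to the robot, and variables do not carry over. Pictures are saved under pics/ and viewed, and the job is handed in when it is done.

```bash
ls; mkdir -p pics; python3 - <<'E'
from bench import ctrl
import cv2
for n in ("scene","top"):
    im=ctrl.get_image(n); cv2.imwrite(f"pics/{n}0.png",im[:,:,::-1])
s=ctrl.get_state(); print({k:s[k] for k in("time","position","tool_rot","ft_force","grip_width")})
for n in("scene","top","wrist"): print(n,ctrl.camera_model(n))
E
```

```text
pics
{'time': 0.1, 'position': array([ 0.22493978, -0.60930764,  0.22156687]), 'tool_rot': array([ 0.94571386,  1.35756283, -0.94425377]), 'ft_force': array([-0.51199973,  0.08974144,  0.48525664]), 'grip_width': 0.9976441774644474}
scene {'K': array([[478.32344182,   0.        , 316.69649542],
       [  0.        , 478.32344182, 237.18796859],
       [  0.        ,   0.        ,   1.        ]]), 'rvec': array([ 1.71024315,  1.66387814, -0.7693168 ]), 'tvec': array([-0.02786637, -0.27003236,  1.64209839])}
top {'K': array([[605.01536991,   0.        , 317.54650654],
       [  0.        , 605.01536991, 245.29166063],
       [  0.        ,   0.        ,   1.        ]]), 'rvec': array([ 2.14900063, -2.18727719,  0.11252368]), 'tvec': array([-0.01666902,  0.50847063,  1.50652733])}
wrist {'K': array([[392.25971904,   0.        , 315.8562481 ],
       [  0.        , 392.25971904, 239.46161289],
       [  0.        ,   0.        ,   1.        ]]), 'T_tool_cam': array([[ 5.80364558e-04, -2.52649761e-01,  9.67557627e-01,
        -1.63707629e-01],
       [ 1.85695444e-04, -9.67557746e-01, -2.52649904e-01,
         6.87464575e-02],
       [ 9.99999814e-01,  3.26300092e-04, -5.14620314e-04,
        -2.53288989e-04],
       [ 0.00000000e+00,  0.00000000e+00,  0.00000000e+00,
         1.00000000e+00]])}
```

View pics/scene0.png

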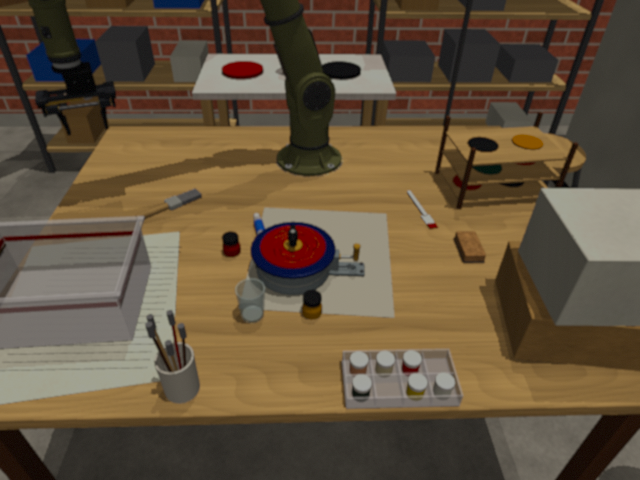

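View pics/top0.png

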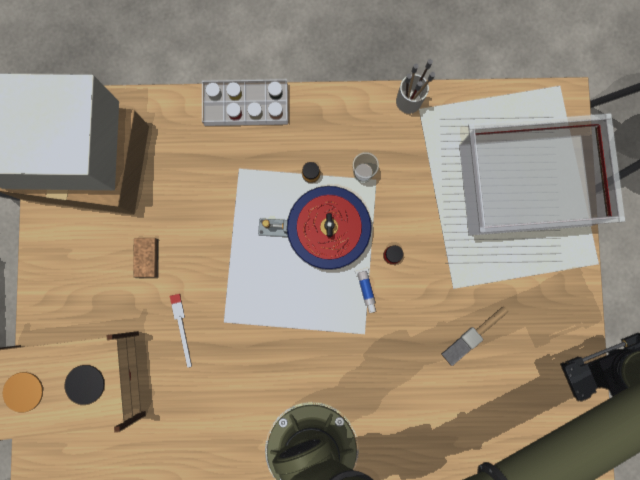

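The top view shows the wheel centred near (329,227), the wing close to upright in the image, and the post near (267,223), to the left (+y). I'll zoom in to measure these.

```bash
cat > h.py <<'E'
import numpy as np, cv2
from bench import ctrl
def cam(n):
    m=ctrl.camera_model(n)
    if n=="wrist":
        s=ctrl.get_state(); R=cv2.Rodrigues(np.array(s["tool_rot"]))[0]
        T=np.eye(4);T[:3,:3]=R;T[:3,3]=s["position"]
        Tc=T@m["T_tool_cam"]; return m["K"],Tc
    R=cv2.Rodrigues(m["rvec"])[0];T=np.eye(4);T[:3,:3]=R;T[:3,3]=m["tvec"]
    return m["K"],np.linalg.inv(T)
def px2w(n,uv,z,KT=None):
    K,T=KT or cam(n); d=T[:3,:3]@np.linalg.inv(K)@np.array([uv[0],uv[1],1.]); o=T[:3,3]
    return o+d*(z-o[2])/d[2]
def w2px(n,p,KT=None):
    K,T=KT or cam(n); q=K@(np.linalg.inv(T)@np.append(p,1))[:3]; return q[:2]/q[2]
E
python3 - <<'E'
from h import *
im=cv2.imread("pics/top0.png")
c=im[175:275,240:390]; cv2.imwrite("pics/topz.png",cv2.resize(c,None,fx=5,fy=5,interpolation=cv2.INTER_CUBIC))
hsv=cv2.cvtColor(im,cv2.COLOR_BGR2HSV)
m=((cv2.inRange(hsv,(105,100,30),(130,255,255)))>0).astype(np.uint8); m[:, :280]=0;m[:,380:]=0;m[:180]=0;m[275:]=0
cs,_=cv2.findContours(m,cv2.RETR_EXTERNAL,cv2.CHAIN_APPROX_NONE); c=max(cs,key=cv2.contourArea)
e=cv2.fitEllipse(cv2.convexHull(c)); print(e, px2w("top",e[0],0.074))
E
```

```text
((328.60992431640625, 227.21438598632812), (81.77118682861328, 82.95995330810547), 96.30516052246094) [ 0.54740184 -0.0536175   0.074     ]
```

View pics/topz.png

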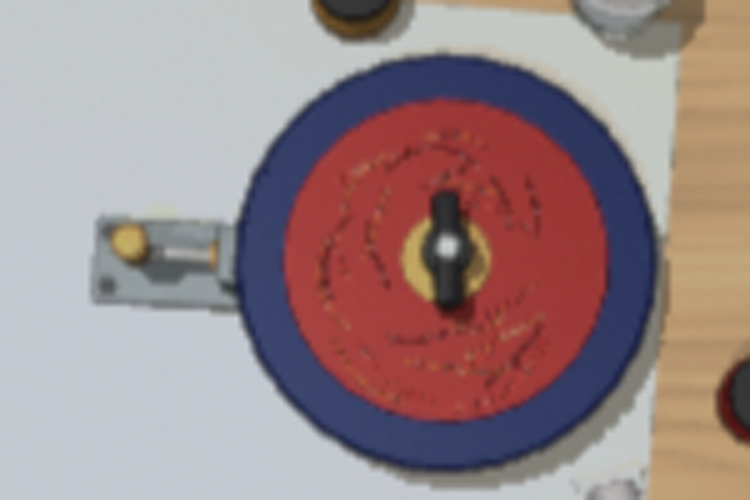

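```bash
cat >> h.py <<'E'
def tool():
    s=ctrl.get_state(); return cv2.Rodrigues(np.array(s["tool_rot"]))[0],np.array(s["position"]),s
def rel(p):
    R,p0,s=tool(); return R.T@(np.array(p)-p0)
E
python3 - <<'E'
from h import *
f=lambda u,v,z:px2w("top",(u/5+240,v/5+175),z)
a,b=f(445,192,.122),f(449,307,.122); print("wing",a,b,(a+b)/2,np.linalg.norm(a-b),np.degrees(np.arctan2(*(a-b)[1::-1])))
post=f(128,238,.087);c=np.array([.5474,-.0536]);print("post",post,np.linalg.norm(post[:2]-c),np.degrees(np.arctan2(*(post[:2]-c)[::-1])))
print("screw",f(447,244,.122))
R,p,s=tool();print(R,p,np.degrees(np.arctan2(R[1,2],R[0,2]))); print("rel",rel([.5474,-.0536,.25]))
print(s["joint_positions"])
E
```

```text
wing [ 0.57421588 -0.05423887  0.122     ] [ 0.51889372 -0.05505913  0.122     ] [ 0.5465548 -0.054649   0.122    ] 0.05532824388166969 0.849460352296573
post [0.55975273 0.10029987 0.087     ] 0.15439481583661901 85.41100706850652
screw [ 0.54914464 -0.05470176  0.122     ]
[[-7.10522379e-04  9.38077381e-01  3.46425060e-01]
 [ 1.57152927e-03  3.46425768e-01 -9.38076073e-01]
 [-9.99998513e-01 -1.22106920e-04 -1.72035932e-03]] [ 0.22493978 -0.60930764  0.22156687] -69.73115764038933
rel [-0.02778889  0.49500061 -0.40963665]
[ 1.23116409  0.32174948 -0.07009867  1.45156044  0.02263381  1.37079439
 -0.0569221 ]
```

```bash
python3 -m pendant '[{"travel":[0,0.045,-0.037],"twist":0.04},{"travel":[-0.005,0.09,-0.075],"twist":0.08},{"travel":[-0.01,0.14,-0.115],"twist":0.12},{"travel":[-0.015,0.185,-0.155],"twist":0.16},{"travel":[-0.02,0.23,-0.19],"twist":0.2},{"travel":[-0.028,0.275,-0.228],"twist":0.24},{"travel":[-0.028,0.32,-0.265],"twist":0.28},{"travel":[-0.028,0.365,-0.302],"twist":0.32},{"travel":[-0.028,0.41,-0.339],"twist":0.339},{"travel":[-0.028,0.45,-0.372],"twist":0.339}]' 1 60
python3 - <<'E'
from h import *
R,p,s=tool();print(p,np.degrees(np.arctan2(R[1,2],R[0,2])),s["joint_positions"],s["torque"],s["ft_force"]); print("rel",rel([.5472,-.0543,.2]))
E
```

```text
time: 1.35
position: [0.5188, -0.1023, 0.25]
tool_rot: [1.199, 1.218, -1.198]
ft_force: [1.1, -0.3, -0.2]
grip_width: 1.001
[ 0.5187654  -0.10232484  0.24998545] -89.11625813211049 [ 0.64692237  0.07833215 -0.52627551  1.69291995  0.03854741  1.3820509
 -1.44066663] [-0.02397127 -0.0159651   0.07288896] [ 1.05645006 -0.33072929 -0.22129826]
rel [ 0.0500372   0.02921193 -0.04750157]
```

```bash
python3 -m pendant '[{"travel":[0.025,0.015,-0.024],"twist":0},{"travel":[0.05,0.029,-0.0475],"twist":0},{"travel":[0.05,0.029,-0.0475],"twist":0}]'
python3 - <<'E'
from h import *
KT=cam("wrist"); im=ctrl.get_image("wrist"); cv2.imwrite("pics/w1.png",im[:,:,::-1])
for p in [(.5472,-.0543,.122),(.5752,-.0543,.122),(.5192,-.0543,.122),(.5598,.1003,.087)]: print(w2px("wrist",p,KT))
E
```

```text
time: 1.72
position: [0.5459, -0.0516, 0.1977]
tool_rot: [1.195, 1.225, -1.196]
ft_force: [0.2, -0.9, -0.1]
grip_width: 1.001
[321.24670747 246.22521529]
[322.3297968 202.4575896]
[320.22477751 287.52139178]
[103.82767763 211.18870493]
```

View pics/w1.png

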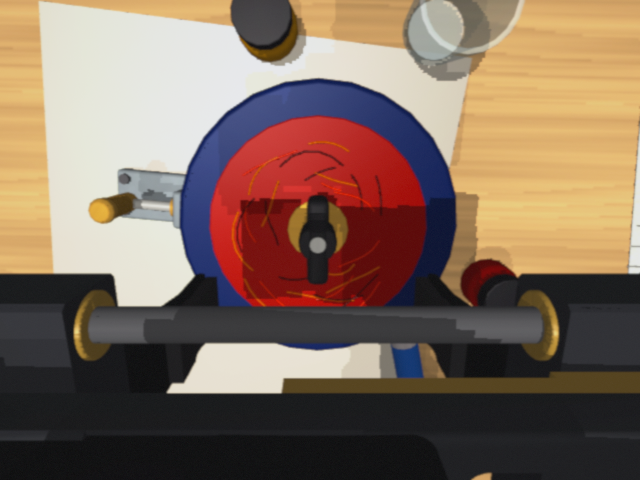

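The wrist view shows the wing from (318,197) to (318,283) and the post top at about (100,210). Both are within a few pixels of the prediction from the top view.

```bash
python3 - <<'E'
from h import *
KT=cam("wrist")
for u,v in [(317.5,197),(317.5,283),(318,244)]: print(px2w("wrist",(u,v),.122,KT))
R,p,s=tool();print(p,np.degrees(np.arctan2(R[1,2],R[0,2])),s["joint_positions"][6],s["ft_force"],s["torque"]); print("rel",rel([.5476,-.053,.097]))
E
```

```text
[ 0.57885271 -0.05355611  0.122     ]
[ 0.52234881 -0.05461687  0.122     ]
[ 0.54879418 -0.05443855  0.122     ]
[ 0.54626582 -0.05363724  0.19901791] -88.9965785517037 -1.5732499446053487 [-0.95401057 -0.26269563  1.25383267] [0.05319956 0.01765362 0.01262045]
rel [ 0.10201393  0.00168597 -0.00039297]
```

```bash
python3 -m pendant '[{"travel":[0.04,0.001,0],"twist":0},{"travel":[0.07,0.002,0.0005],"twist":0},{"travel":[0.095,0.002,0.0005],"twist":0},{"travel":[0.102,0.002,0.0005],"twist":0},{"travel":[0.102,0.002,0.0005],"twist":0}]'
python3 - <<'E'
from h import *
R,p,s=tool();print(p,np.degrees(np.arctan2(R[1,2],R[0,2])),s["ft_force"],s["torque"]); print("rel",rel([.548,-.054,.097]))
E
python3 -m pendant '[{"travel":[0,0,0],"twist":0},{"travel":[0,0,0],"twist":0},{"travel":[0,0,0],"twist":0},{"travel":[0,0,0],"twist":0},{"travel":[0,0,0],"twist":0},{"travel":[0,0,0],"twist":0}]' -1 40
python3 - <<'E'
from h import *
R,p,s=tool();print(p,np.degrees(np.arctan2(R[1,2],R[0,2])),s["ft_force"],s["torque"],s["grip_width"]*87)
im=ctrl.get_image("wrist"); cv2.imwrite("pics/w2.png",im[:,:,::-1])
E
```

```text
time: 2.4
position: [0.5482, -0.0549, 0.0978]
tool_rot: [1.197, 1.22, -1.199]
ft_force: [0.7, 0.2, 0.0]
grip_width: 0.999
[ 0.5482238  -0.05493048  0.09778382] -89.07761804553698 [0.65580817 0.22979534 0.01848792] [-0.02475574  0.01896776  0.02214575]
rel [ 0.00078589 -0.00020672 -0.00093268]
time: 3.15
position: [0.5482, -0.0549, 0.0978]
tool_rot: [1.197, 1.22, -1.199]
ft_force: [-0.4, 1.0, 0.5]
grip_width: 0.404
[ 0.54817465 -0.05490642  0.09775305] -89.07380639324928 [-0.38848737  0.98846968  0.5277915 ] [0.00752616 0.03830573 0.00550688] 35.144934174913594
```

View pics/w2.png

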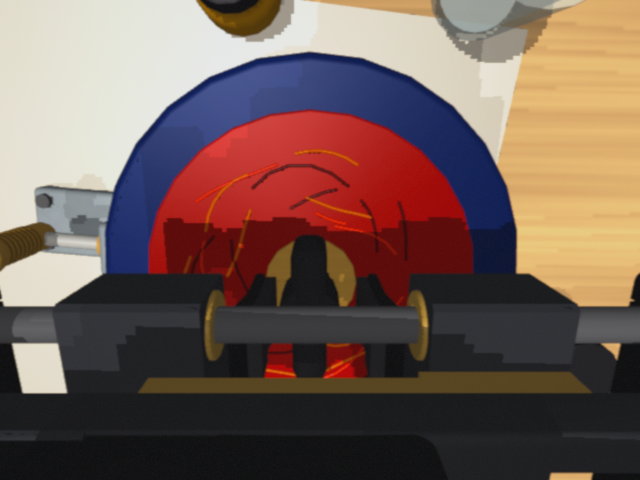

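The fingers straddle the wing and are still closing, with the wing at about (310,300), a little left of centre. I'll shift 0.9 mm and finish closing.

```bash
python3 -m pendant '[{"travel":[0.001,0,-0.001],"twist":0},{"travel":[0.001,0,-0.001],"twist":0},{"travel":[0.001,0,-0.001],"twist":0},{"travel":[0.001,0,-0.001],"twist":0},{"travel":[0.001,0,-0.001],"twist":0},{"travel":[0.001,0,-0.001],"twist":0}]' -1 40
cat > st.py <<'E'
from h import *
R,p,s=tool();print("%.2f"%s["time"],p.round(4),"yaw %.2f"%np.degrees(np.arctan2(R[1,2],R[0,2])),"F",s["ft_force"].round(1),"T",s["torque"].round(3),"g %.1f"%(s["grip_width"]*87),"q7 %.2f"%s["joint_positions"][6], "tq7 %.3f"%s["joint_torque"][6])
E
python3 st.py
```

```text
time: 3.95
position: [0.548, -0.0522, 0.0965]
tool_rot: [1.198, 1.222, -1.197]
ft_force: [0.9, 4.8, -1.4]
grip_width: 0.161
3.95 [ 0.548  -0.0522  0.0965] yaw -89.00 F [ 0.9  4.8 -1.4] T [ 1.016 -0.019  0.045] g 14.0 q7 -1.62 tq7 -0.002
```

```bash
python3 -m pendant '[{"travel":[0,0,0],"twist":0},{"travel":[0,0,0],"twist":0}]' >/dev/null; python3 st.py
python3 -m pendant '[{"travel":[0,0,0],"twist":-0.02},{"travel":[0,0,0],"twist":-0.04},{"travel":[0,0,0],"twist":-0.06}]'>/dev/null; python3 st.py
python3 -m pendant '[{"travel":[0,0,0],"twist":-0.02},{"travel":[0,0,0],"twist":-0.04}]'>/dev/null; python3 st.py
python3 -m pendant '[{"travel":[0,0,0],"twist":-0.02},{"travel":[0,0,0],"twist":-0.04}]'>/dev/null; python3 st.py
```

```text
4.20 [ 0.548  -0.0521  0.0965] yaw -89.00 F [-0.1  3.1 -0.2] T [ 0.581 -0.034  0.047] g 13.6 q7 -1.62 tq7 -0.003
4.58 [ 0.5481 -0.0522  0.0965] yaw -85.50 F [ 0.8  2.8 -0.6] T [ 0.556 -0.019 -0.189] g 13.6 q7 -1.56 tq7 0.029
4.83 [ 0.548  -0.0523  0.0965] yaw -83.14 F [ 1.2  3.4 -1. ] T [ 0.527  0.003 -0.213] g 13.6 q7 -1.52 tq7 0.043
5.08 [ 0.5481 -0.0522  0.0965] yaw -80.76 F [-0.3  3.  -2. ] T [ 0.552  0.013 -0.233] g 13.7 q7 -1.48 tq7 0.044
```

```bash

python3 -m pendant '[{"travel":[0,0,0],"twist":-0.02},{"travel":[0,0,0],"twist":-0.04}]'>/dev/null; python3 st.py
python3 -m pendant '[{"travel":[0,0,0],"twist":-0.02},{"travel":[0,0,0],"twist":-0.04}]'>/dev/null; python3 st.py
python3 -m pendant '[{"travel":[0,0,0],"twist":-0.02},{"travel":[0,0,0],"twist":-0.04}]'>/dev/null; python3 st.py
python3 -m pendant '[{"travel":[0,0,0],"twist":-0.02},{"travel":[0,0,0],"twist":-0.04}]'>/dev/null; python3 st.py
```

```text
5.33 [ 0.548  -0.0523  0.0965] yaw -78.39 F [-0.1  3.5 -1.6] T [ 0.509  0.008 -0.234] g 13.7 q7 -1.44 tq7 0.044
5.58 [ 0.5481 -0.0524  0.0965] yaw -76.03 F [-0.2  2.8 -0.6] T [ 0.563 -0.004 -0.191] g 13.7 q7 -1.41 tq7 0.045
5.83 [ 0.5481 -0.0524  0.0965] yaw -73.66 F [-0.2  4.2 -0.8] T [ 0.453 -0.02  -0.228] g 13.5 q7 -1.37 tq7 0.045
6.08 [ 0.5481 -0.0524  0.0965] yaw -71.29 F [ 0.5  2.3 -1. ] T [ 0.443 -0.099 -0.232] g 14.1 q7 -1.33 tq7 0.045
```

```bash

python3 -m pendant '[{"travel":[0,0,0],"twist":-0.02},{"travel":[0,0,0],"twist":-0.04}]'>/dev/null; python3 st.py
python3 -m pendant '[{"travel":[0,0,0],"twist":-0.02},{"travel":[0,0,0],"twist":-0.04}]'>/dev/null; python3 st.py
python3 -m pendant '[{"travel":[0,0,0],"twist":-0.02},{"travel":[0,0,0],"twist":-0.04}]'>/dev/null; python3 st.py
python3 -m pendant '[{"travel":[0,0,0],"twist":-0.02},{"travel":[0,0,0],"twist":-0.04}]'>/dev/null; python3 st.py
```

```text
6.33 [ 0.5481 -0.0525  0.0965] yaw -68.93 F [1.4 3.1 0.1] T [ 0.465 -0.057 -0.15 ] g 13.6 q7 -1.29 tq7 0.051
6.58 [ 0.5481 -0.0525  0.0965] yaw -66.56 F [ 1.2  2.9 -1.3] T [ 0.479 -0.082 -0.182] g 13.9 q7 -1.25 tq7 0.044
6.83 [ 0.5481 -0.0525  0.0965] yaw -64.19 F [ 1.1  3.1 -2.2] T [ 0.414 -0.075 -0.237] g 13.7 q7 -1.21 tq7 0.045
7.08 [ 0.5481 -0.0526  0.0965] yaw -61.82 F [ 1.2  2.7 -0.6] T [ 0.4   -0.126 -0.244] g 13.9 q7 -1.17 tq7 0.046
```

```bash

python3 -m pendant '[{"travel":[0,0,0],"twist":-0.02},{"travel":[0,0,0],"twist":-0.04}]'>/dev/null; python3 st.py
python3 -m pendant '[{"travel":[0,0,0],"twist":-0.02},{"travel":[0,0,0],"twist":-0.04}]'>/dev/null; python3 st.py
python3 -m pendant '[{"travel":[0,0,0],"twist":-0.02},{"travel":[0,0,0],"twist":-0.04}]'>/dev/null; python3 st.py
python3 -m pendant '[{"travel":[0,0,0],"twist":-0.02},{"travel":[0,0,0],"twist":-0.04}]'>/dev/null; python3 st.py
```

```text
7.33 [ 0.5482 -0.0526  0.0965] yaw -59.45 F [ 0.5  1.6 -1.3] T [ 0.44  -0.126 -0.193] g 13.9 q7 -1.13 tq7 0.046
7.58 [ 0.5482 -0.0526  0.0965] yaw -57.08 F [ 0.3  2.2 -1.5] T [ 0.405 -0.059 -0.203] g 13.7 q7 -1.09 tq7 0.046
7.83 [ 0.5482 -0.0527  0.0965] yaw -54.71 F [ 0.7  2.3 -1.7] T [ 0.363 -0.116 -0.171] g 13.6 q7 -1.05 tq7 0.046
8.07 [ 0.5482 -0.0527  0.0965] yaw -52.34 F [ 0.2  2.6 -1.1] T [ 0.359 -0.148 -0.219] g 14.0 q7 -1.01 tq7 0.046
```

```bash

python3 -m pendant '[{"travel":[0,0,0],"twist":-0.02},{"travel":[0,0,0],"twist":-0.04}]'>/dev/null; python3 st.py
python3 -m pendant '[{"travel":[0,0,0],"twist":-0.02},{"travel":[0,0,0],"twist":-0.04}]'>/dev/null; python3 st.py
python3 -m pendant '[{"travel":[0,0,0],"twist":-0.02},{"travel":[0,0,0],"twist":-0.04}]'>/dev/null; python3 st.py
```

```text
8.32 [ 0.5483 -0.0527  0.0965] yaw -49.97 F [ 0.2  2.6 -1.5] T [ 0.379 -0.152 -0.244] g 14.0 q7 -0.97 tq7 0.047
8.57 [ 0.5483 -0.0528  0.0965] yaw -47.61 F [ 0.9  3.1 -1. ] T [ 0.351 -0.202 -0.186] g 13.9 q7 -0.93 tq7 0.046
8.82 [ 0.5483 -0.0528  0.0965] yaw -45.24 F [ 1.2  2.2 -1.2] T [ 0.328 -0.185 -0.167] g 13.9 q7 -0.89 tq7 0.051
```

```bash

python3 -m pendant '[{"travel":[0,0,0],"twist":-0.02},{"travel":[0,0,0],"twist":-0.04}]'>/dev/null; python3 st.py
python3 -m pendant '[{"travel":[0,0,0],"twist":-0.02},{"travel":[0,0,0],"twist":-0.04}]'>/dev/null; python3 st.py
python3 -m pendant '[{"travel":[0,0,0],"twist":-0.02},{"travel":[0,0,0],"twist":-0.04}]'>/dev/null; python3 st.py
python3 - <<'E'
from h import *
im=ctrl.get_image("top"); cv2.imwrite("pics/t2.png",cv2.resize(im[155:295,220:410,::-1],None,fx=4,fy=4))
E
```

```text
9.07 [ 0.5483 -0.0528  0.0965] yaw -42.87 F [ 1.7  2.4 -2.1] T [ 0.349 -0.214 -0.195] g 14.1 q7 -0.85 tq7 0.052
9.32 [ 0.5484 -0.0528  0.0965] yaw -40.50 F [ 0.9  1.6 -1. ] T [ 0.34  -0.231 -0.211] g 13.9 q7 -0.81 tq7 0.048
9.57 [ 0.5484 -0.0528  0.0965] yaw -38.12 F [ 0.8  2.9 -1.5] T [ 0.268 -0.227 -0.194] g 13.6 q7 -0.77 tq7 0.048
```

View pics/t2.png

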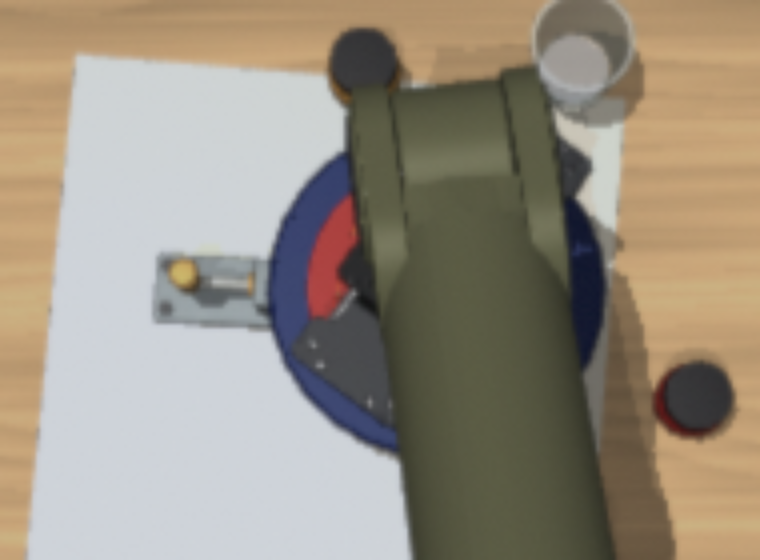

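The arm hides the wing here, but the jars and tumbler haven't moved. The grip is steady at 14 mm, so the wheel turns with the tool. I'll carry on.

```bash

python3 -m pendant '[{"travel":[0,0,0],"twist":-0.02},{"travel":[0,0,0],"twist":-0.04}]'>/dev/null; python3 st.py
python3 -m pendant '[{"travel":[0,0,0],"twist":-0.02},{"travel":[0,0,0],"twist":-0.04}]'>/dev/null; python3 st.py
python3 -m pendant '[{"travel":[0,0,0],"twist":-0.02},{"travel":[0,0,0],"twist":-0.04}]'>/dev/null; python3 st.py
```

```text
9.88 [ 0.5484 -0.0529  0.0965] yaw -35.72 F [ 1.1  3.8 -1.1] T [ 0.306 -0.291 -0.208] g 13.4 q7 -0.73 tq7 0.020
10.12 [ 0.5484 -0.0529  0.0965] yaw -33.35 F [ 1.   2.4 -1.4] T [ 0.197 -0.257 -0.127] g 13.5 q7 -0.69 tq7 0.022
10.38 [ 0.5485 -0.0529  0.0965] yaw -30.96 F [ 0.7  2.  -1.6] T [ 0.272 -0.323 -0.058] g 13.7 q7 -0.65 tq7 -0.052
```

```bash

python3 -m pendant '[{"travel":[0,0,0],"twist":-0.02},{"travel":[0,0,0],"twist":-0.04}]'>/dev/null; python3 st.py
python3 -m pendant '[{"travel":[0,0,0],"twist":-0.02},{"travel":[0,0,0],"twist":-0.04}]'>/dev/null; python3 st.py
python3 -m pendant '[{"travel":[0,0,0],"twist":-0.02},{"travel":[0,0,0],"twist":-0.04}]'>/dev/null; python3 st.py
```

```text
10.62 [ 0.5485 -0.0529  0.0965] yaw -28.59 F [ 1.6  2.1 -2.2] T [ 0.244 -0.324 -0.065] g 13.6 q7 -0.61 tq7 -0.133
10.88 [ 0.5485 -0.0529  0.0965] yaw -26.30 F [ 1.4  2.6 -1.8] T [ 0.394 -0.342 -0.663] g 13.7 q7 -0.57 tq7 0.507
11.12 [ 0.5486 -0.0529  0.0965] yaw -23.90 F [ 2.   2.2 -2. ] T [ 0.238 -0.352 -0.296] g 13.9 q7 -0.53 tq7 0.137
```

The drag started to dip at a yaw of about -34° and jumped to strong resistance just past -28.6°, so the slot centre is near -28°. I'll turn back to it, check, and release.

```bash

python3 -m pendant '[{"travel":[0,0,0],"twist":0.02},{"travel":[0,0,0],"twist":0.04},{"travel":[0,0,0],"twist":0.06},{"travel":[0,0,0],"twist":0.072},{"travel":[0,0,0],"twist":0.072},{"travel":[0,0,0],"twist":0.072}]'>/dev/null; python3 st.py
```

```text
11.88 [ 0.5485 -0.0529  0.0965] yaw -28.02 F [ 1.1  2.4 -2.5] T [ 0.225 -0.206 -0.058] g 13.7 q7 -0.60 tq7 0.020
```

```bash

python3 -m pendant '[{"travel":[0,0,0],"twist":0},{"travel":[0,0,0],"twist":0},{"travel":[0,0,0],"twist":0},{"travel":[0,0,0],"twist":0},{"travel":[0,0,0],"twist":0},{"travel":[0,0,0],"twist":0}]' 0.3 
python3 st.py
python3 -m pendant '[{"travel":[-0.04,0,0],"twist":0},{"travel":[-0.08,0,0],"twist":0},{"travel":[-0.1,0,0],"twist":0},{"travel":[-0.1,0,0],"twist":0}]' 
python3 st.py
python3 - <<'E'
from h import *
KT=cam("wrist"); im=ctrl.get_image("wrist"); cv2.imwrite("pics/w3.png",im[:,:,::-1])
R,p,s=tool(); th=np.arctan2(R[1,2],R[0,2])+np.pi/2
c=np.array([.5484,-.0535,.122]);d=np.array([np.cos(th),np.sin(th),0])*.028
print(np.degrees(th),w2px("wrist",c+d,KT),w2px("wrist",c-d,KT))
E
```

```text
time: 12.62
position: [0.5485, -0.0529, 0.0965]
tool_rot: [0.385, 1.539, -0.382]
ft_force: [0.1, -0.3, 0.5]
grip_width: 0.638
12.62 [ 0.5485 -0.0529  0.0965] yaw -28.02 F [ 0.1 -0.3  0.5] T [-0.003 -0.053  0.039] g 55.5 q7 -0.60 tq7 0.000
time: 13.12
position: [0.5498, -0.0533, 0.1981]
tool_rot: [0.385, 1.536, -0.382]
ft_force: [0.0, -0.5, -1.3]
grip_width: 0.648
13.12 [ 0.5498 -0.0533  0.1981] yaw -28.03 F [ 0.  -0.5 -1.3] T [-0.06  -0.032  0.063] g 56.4 q7 -0.54 tq7 0.035
61.97433477921264 [314.42101006 207.32400313] [314.48449987 291.93543884]
```

View pics/w3.png

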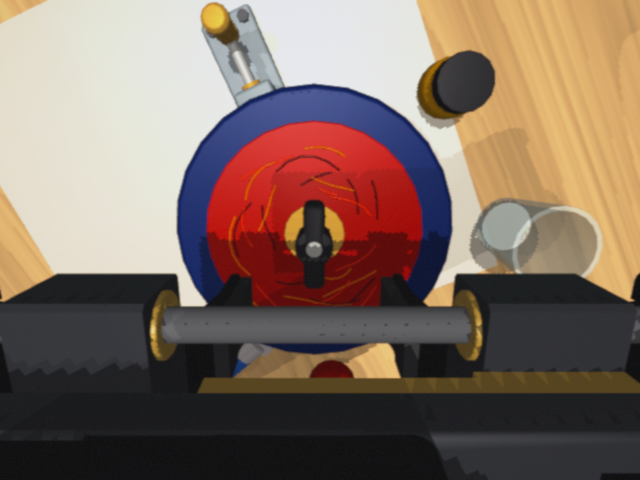

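The wing is square in the tool at (314,200)–(314,285), so the wheel settled at the angle where I released it. Next I'll measure the post and the bolt direction.

```bash
python3 - <<'E'
from h import *
KT=cam("wrist")
im=cv2.imread("pics/w3.png"); cv2.imwrite("pics/w3z.png",cv2.resize(im[0:110,180:300],None,fx=5,fy=5,interpolation=cv2.INTER_CUBIC))
f=lambda u,v,z:px2w("top",(u/5+240,v/5+175),z)
c=np.array([.548,-.0535])
def pol(p): d=p[:2]-c; return p.round(4),np.linalg.norm(d).round(4),np.degrees(np.arctan2(d[1],d[0])).round(2)
print("foot end",pol(f(94.5,260,.012))); print("post top",pol(f(128,239,.087))); print("post wrist",pol(px2w("wrist",(214,17),.087,KT)))
print("foot w",np.linalg.norm(f(97,217,.012)-f(92,302,.012)))
E
```

```text
foot end (array([0.5594, 0.124 , 0.012 ]), np.float64(0.1778), np.float64(86.31))
post top (array([0.5593, 0.1003, 0.087 ]), np.float64(0.1542), np.float64(85.81))
post wrist (array([0.5587, 0.1026, 0.087 ]), np.float64(0.1564), np.float64(86.09))
foot w 0.044044280994503894
```

View pics/w3z.png

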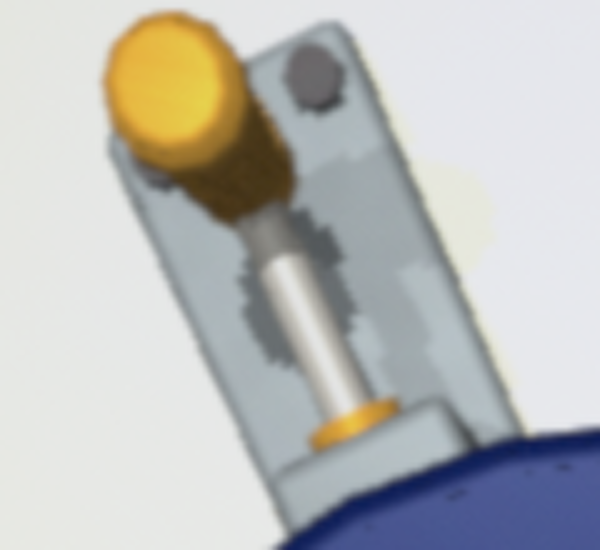

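```bash
python3 -c "
from h import *
print(rel([.5616,.146,.198]))"
```

```text
[-0.00092511  0.1818904  -0.08241247]
```

```bash
python3 -m pendant '[{"travel":[0,0.046,-0.02],"twist":-0.1},{"travel":[0,0.092,-0.041],"twist":-0.21},{"travel":[0,0.138,-0.062],"twist":-0.32},{"travel":[0,0.182,-0.0824],"twist":-0.421},{"travel":[0,0.182,-0.0824],"twist":-0.421},{"travel":[0,0.182,-0.0824],"twist":-0.421}]' -1 20
python3 st.py; python3 -c "
from h import *
print(rel([.5616,.146,.045]))"
```

```text
time: 13.92
position: [0.561, 0.1452, 0.1955]
tool_rot: [0.055, 1.574, -0.053]
ft_force: [0.5, -1.0, -0.2]
grip_width: 0.059
13.93 [0.561  0.1452 0.1955] yaw -3.93 F [ 0.5 -1.  -0.2] T [-0.03  -0.102  0.023] g 5.2 q7 -0.54 tq7 -0.000
[0.15052307 0.00064721 0.0010621 ]
```

```bash
python3 -m pendant '[{"travel":[0.04,0,0.001],"twist":0},{"travel":[0.08,0,0.001],"twist":0},{"travel":[0.12,0,0.001],"twist":0},{"travel":[0.145,0,0.001],"twist":0},{"travel":[0.15,0,0.001],"twist":0},{"travel":[0.15,0,0.001],"twist":0}]'
python3 st.py; python3 - <<'E'
from h import *
KT=cam("wrist");im=ctrl.get_image("wrist"); cv2.imwrite("pics/w4.png",im[:,:,::-1])
print(w2px("wrist",[.559,.1015,.087],KT))
print("to 175:",rel([.548+.175*np.cos(np.radians(86.1)),-.0535+.175*np.sin(np.radians(86.1)),.045]))
E
```

```text
time: 14.68
position: [0.5619, 0.1443, 0.0457]
tool_rot: [0.056, 1.574, -0.054]
ft_force: [0.3, -0.3, 0.1]
grip_width: 0.008
14.68 [0.5619 0.1443 0.0457] yaw -4.03 F [ 0.3 -0.3  0.1] T [-0.021 -0.131  0.026] g 0.7 q7 -0.65 tq7 -0.013
[315.99154233 446.50489699]
to 175: [ 0.00140076 -0.02382213 -0.00077788]
```

View pics/w4.png

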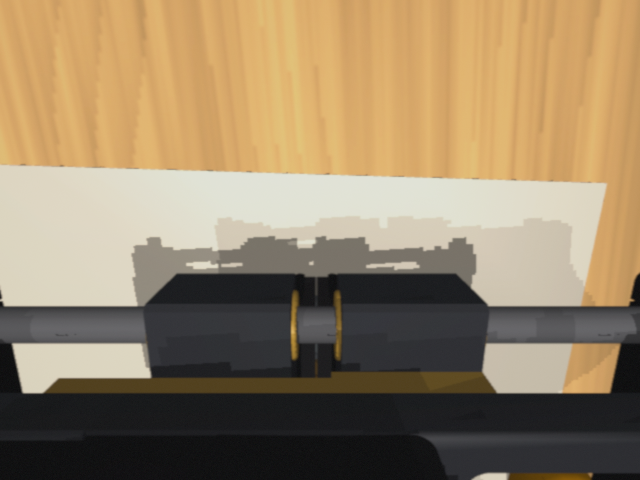

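The shut fingers are outside the post. The post is hidden behind the gripper, and its predicted pixel (316,446) is on the finger centre line. Next I push inward slowly, watching the force.

```bash
python3 -m pendant '[{"travel":[0,-0.008,0],"twist":0},{"travel":[0,-0.016,-0.0008],"twist":0},{"travel":[0,-0.022,-0.0008],"twist":0},{"travel":[0,-0.024,-0.0008],"twist":0}]' >/dev/null; python3 st.py
python3 -m pendant '[{"travel":[0,-0.001,0],"twist":0},{"travel":[0,-0.002,0],"twist":0},{"travel":[0,-0.003,0],"twist":0}]' >/dev/null; python3 st.py
python3 -m pendant '[{"travel":[0,-0.001,0],"twist":0},{"travel":[0,-0.002,0],"twist":0},{"travel":[0,-0.003,0],"twist":0}]' >/dev/null; python3 st.py
```

```text
15.22 [0.5602 0.1207 0.0467] yaw -4.05 F [0.4 2.1 0.5] T [ 0.287 -0.189  0.048] g 0.2 q7 -0.60 tq7 -0.013
15.60 [0.56   0.1184 0.0467] yaw -4.01 F [ 1.1  2.7 -0.2] T [ 0.597 -0.227  0.033] g 0.7 q7 -0.59 tq7 -0.035
15.97 [0.5598 0.1154 0.0467] yaw -4.00 F [0.5 3.4 0.2] T [ 0.543 -0.222  0.04 ] g 0.7 q7 -0.59 tq7 -0.035
```

```bash

python3 -m pendant '[{"travel":[0,-0.001,0],"twist":0},{"travel":[0,-0.002,0],"twist":0}]' >/dev/null; python3 st.py
python3 -m pendant '[{"travel":[0,-0.001,0],"twist":0},{"travel":[0,-0.002,0],"twist":0}]' >/dev/null; python3 st.py
python3 -m pendant '[{"travel":[0,-0.001,0],"twist":0},{"travel":[0,-0.002,0],"twist":0}]' >/dev/null; python3 st.py
```

```text
16.23 [0.5596 0.1133 0.0467] yaw -4.00 F [ 1.7  3.1 -0.9] T [ 0.516 -0.224 -0.011] g 0.2 q7 -0.58 tq7 -0.034
16.48 [0.5595 0.1112 0.0467] yaw -4.01 F [0.3 2.6 0.4] T [ 0.532 -0.232  0.037] g 0.6 q7 -0.58 tq7 -0.034
16.73 [0.5593 0.1092 0.0467] yaw -4.01 F [ 0.7  2.1 -1.3] T [ 0.526 -0.238 -0.03 ] g 0.3 q7 -0.58 tq7 -0.034
```

It has gone past the place where the solid ring would stop it, with no rise in force, so the bolt is entering a slot.

```bash

python3 -m pendant '[{"travel":[0,-0.0015,0],"twist":0},{"travel":[0,-0.003,0],"twist":0}]' >/dev/null; python3 st.py
python3 -m pendant '[{"travel":[0,-0.0015,0],"twist":0},{"travel":[0,-0.003,0],"twist":0}]' >/dev/null; python3 st.py
python3 -m pendant '[{"travel":[0,-0.001,0],"twist":0},{"travel":[0,-0.002,0],"twist":0}]' >/dev/null; python3 st.py
python3 -m pendant '[{"travel":[0,-0.001,0],"twist":0},{"travel":[0,-0.002,0],"twist":0}]' >/dev/null; python3 st.py
```

```text
16.98 [0.5591 0.1061 0.0467] yaw -4.01 F [ 0.6  2.2 -0.2] T [ 0.545 -0.252  0.083] g 0.6 q7 -0.57 tq7 -0.043
17.23 [0.5589 0.1029 0.0467] yaw -4.01 F [ 0.4  3.8 -0.4] T [ 0.602 -0.272  0.007] g 0.4 q7 -0.56 tq7 -0.042
17.48 [0.5587 0.1009 0.0467] yaw -4.02 F [1.9 2.6 0.6] T [ 0.538 -0.219  0.017] g 0.6 q7 -0.56 tq7 -0.032
17.73 [0.5587 0.1002 0.0468] yaw -3.97 F [ 1.2  7.  -2.3] T [ 1.299 -0.379  0.054] g 0.3 q7 -0.56 tq7 -0.050
```

```bash

python3 -m pendant '[{"travel":[0,-0.001,0],"twist":0},{"travel":[0,-0.0015,0],"twist":0}]' >/dev/null; python3 st.py
python3 -m pendant '[{"travel":[0,0.01,0],"twist":0},{"travel":[0,0.03,0],"twist":0},{"travel":[0,0.04,0],"twist":0},{"travel":[-0.04,0.04,0],"twist":0},{"travel":[-0.09,0.04,0],"twist":0},{"travel":[-0.15,0.04,0],"twist":0},{"travel":[-0.15,0.0,0],"twist":0},{"travel":[-0.15,-0.05,0],"twist":0},{"travel":[-0.15,-0.1,0],"twist":0},{"travel":[-0.15,-0.12,0],"twist":0}]' 
python3 - <<'E'
from h import *
KT=cam("wrist"); im=ctrl.get_image("wrist"); cv2.imwrite("pics/w5.png",im[:,:,::-1])
im=ctrl.get_image("top"); cv2.imwrite("pics/t5.png",im[:,:,::-1])
for r in(.135,.15): print(r,w2px("wrist",[.548+r*.068,-.0535+r*.9977,.087],KT))
E
```

```text
17.98 [0.5587 0.1002 0.0468] yaw -3.92 F [ 1.4  5.6 -2.1] T [ 1.343 -0.405  0.047] g 0.3 q7 -0.55 tq7 -0.042
time: 19.23
position: [0.5497, -0.0256, 0.1957]
tool_rot: [0.061, 1.571, -0.055]
ft_force: [-0.9, -0.2, 0.4]
grip_width: 0.003
0.135 [315.69532778  77.35116098]
0.15 [315.55155149  52.22374477]
```

View pics/w5.png

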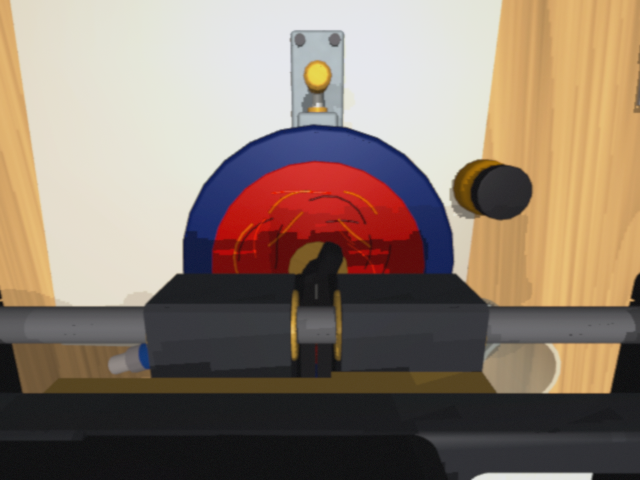

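View pics/t5.png

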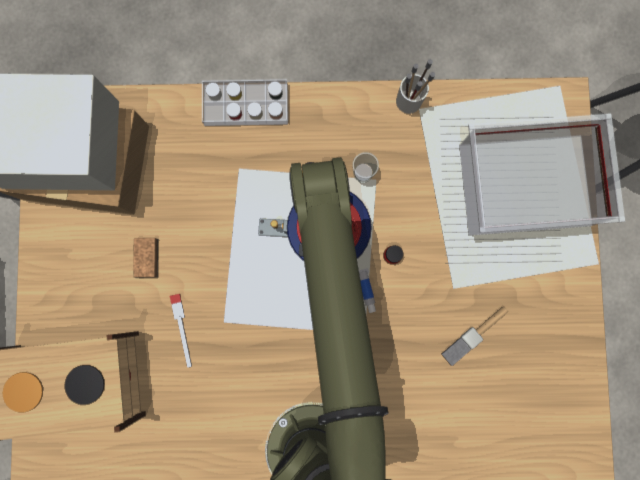

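The post is at (317,75) in the wrist view, against (316,77) predicted for home. The bystanders look unmoved in the top view. I'll check the post's distance once more in the top view.

```bash
python3 - <<'E'
from h import *
def post(fn,x0,x1,y0,y1):
    im=cv2.imread(fn); h=cv2.cvtColor(im,cv2.COLOR_BGR2HSV); m=cv2.inRange(h,(14,110,140),(32,255,255))
    z=np.zeros_like(m); z[y0:y1,x0:x1]=m[y0:y1,x0:x1]
    n,l,s,c=cv2.connectedComponentsWithStats(z); i=1+np.argmax(s[1:,4]); return c[i],s[i]
a,sa=post("pics/top0.png",255,283,212,235); b,sb=post("pics/t5.png",255,286,212,235)
pa,pb=px2w("top",a,.087),px2w("top",b,.087); print(a,sa,b,sb,pa,pb,np.linalg.norm(pa-pb))
KT=cam("wrist"); w,sw=post("pics/w5.png",295,340,55,100); print(w,sw,px2w("wrist",(317,74.5),.087,KT))
im=cv2.imread("pics/w5.png"); cv2.imwrite("pics/w5z.png",cv2.resize(im[20:140,270:370],None,fx=5,fy=5,interpolation=cv2.INTER_CUBIC))
# wheel centre from blue rim in wrist 5
E
```

```text
[265.41935484 222.4516129 ] [263 220   6   6  31] [273.66666667 223.2       ] [271 221   6   6  30] [0.56012639 0.10073789 0.087     ] [0.5579244  0.08061334 0.087     ] 0.020244654302172465
[317.12790698  74.60631229] [304  61  27  28 602] [0.55845788 0.08374365 0.087     ]
```

View pics/w5z.png

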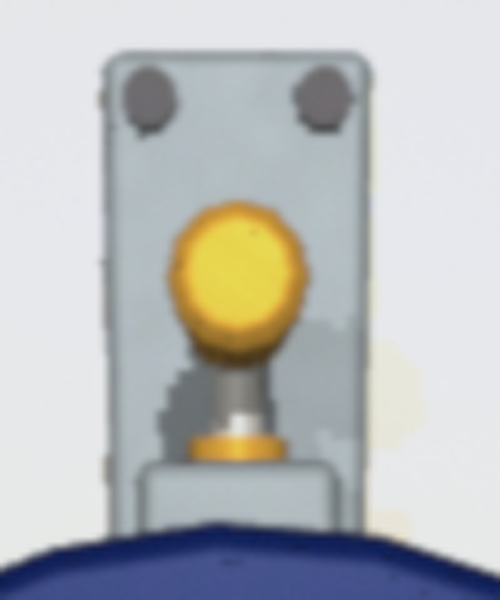

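```bash
python3 - <<'E'
from h import *
KT=cam("wrist")
print(px2w("wrist",(317.5,30.6),.012,KT), px2w("wrist",(317,74.6),.087,KT))
hub=px2w("wrist",(317.5,125),.074,KT);print(hub)
E
python3 st.py
```

```text
[0.56214843 0.12773352 0.012     ] [0.55845343 0.08368342 0.087     ]
[0.55653188 0.05281193 0.074     ]
19.32 [ 0.55   -0.0248  0.1957] yaw -4.27 F [-0.4  0.2  0.1] T [-0.001 -0.065 -0.018] g 0.4 q7 -0.20 tq7 0.234
```

Within the one wrist picture, the post is 44.2 mm inside the foot end (180 mm) and 30.9 mm outside the rim (105 mm). That puts it at about 135.9 mm, which is home. I'll let the arm settle and hand in.

```bash
python3 -m pendant '[{"travel":[-0.03,0,0],"twist":0},{"travel":[-0.03,0,0],"twist":0},{"travel":[-0.03,0,0],"twist":0},{"travel":[-0.03,0,0],"twist":0}]'; python3 -c "
from bench import ctrl
print(ctrl.get_state()['ft_force']); print(ctrl.close_job())"
```

```text
time: 19.82
position: [0.5494, -0.0242, 0.2248]
tool_rot: [0.061, 1.573, -0.054]
ft_force: [-0.8, -0.5, 0.3]
grip_width: 0.004
[-0.80983678 -0.46721591  0.30899615]
the job is handed in; nothing more can be done
None
```

The bolt is home in a slot and the job was handed in at about 20 s, with the arm clear of everything. I turned the wing slowly through about 1.1 rad until the drag dipped and then rose sharply. Then I turned back to the slot centre, let go, and the wheel settled there. I pushed the lock post about 20 mm with roughly 3 N until it stopped; the push peaked at about 7 N.

- **Bolt position:** against the foot end and the wheel rim in the last wrist picture, the post is about 135.9 mm from the axis (limit 138.5 mm). A further 1.5 mm push did not move it.
- **Disagreement:** absolute positions differed between cameras, 134.5 mm from the top view and 137.6 mm from the wrist view. Both are under the limit, and the spread is within the calibration error.
- **Bystanders:** they looked unmoved in the top view, though I did not measure each one. The gold jar and part of the paint tube were hidden by the arm there; the wrist view showed the gold jar still standing and one end of the tube.
- **Dial:** the fingertips stayed about 17 mm above the lacquer throughout.

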